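# Count grinding balls on a rocking pocket board

### The arm

A 7-joint arm with a two-finger parallel gripper is mounted at the origin on a cart in front of the work surface, level with it; the furniture and walls round the work are solid. World frame = base frame: x ahead of the robot, y to its left, z up, the work surface at z = 0. Lengths are in m, angles in degrees, forces in N, time in s.
With the tool pointing down it reaches from about 0.4 to 0.9 m from the base axis. Payload 5.6 kg.
Tool frame: the origin (TCP) lies midway between the tips of the shut fingers; the grasp point (between the pads) lies 19 mm behind it; x points along the fingers, y is the direction in which the jaws open and shut, and the axes are right-handed (so a half turn about x gives the same grasp; the last joint's range is limited). The gripper opens to 92 mm and grips with 3 to 60 N. Pads are 20 mm wide; open, the fingers measure 128 mm over their backs; the gripper's body (75 mm by 189 mm) begins 69 mm behind the grasp point.
Start: joints at [-68.125, 26.786, -0.665, 91.828, 0.344, 61.387, -3.226], TCP at [0.268, 0.592, 0.215] pointing down, gripper open.
Joint ranges: [-144.91, 144.91], [-17.63, 115.5], [-89.93, 88.59], [15.96, 139.68], [-74.01, 254.01], [8.47, 105.57], [-167.45, 167.45]. Speed limits (degrees/s): [147.25, 147.25, 180, 180, 180, 180, 180].

### API

Orientations are given as a 3x3 rotation matrix whose columns are the frame's x, y, z axes.
In Python, from station import * gives the robot as it stands.
- The arm moves only by the tool carry_out, never from a script. Its argument "series" is one flat list of numbers, 5 for each row, row after row: the opening, from 0 (shut) to 1 (fully open), then the shift along the world's x, y, z in mm, then the turn about the world's z in rad. In form: [claw, tx, ty, tz, twist, claw, tx, ty, tz, twist, ...]. A call has exactly 8 rows; each row shifts and turns the commanded pose from where the row before left it; what a row does not reach is not made up. A row lasts 1/12 s, in which the tool goes at most 41.7 mm and 7.16 degrees, less where a joint would pass 70% of its speed; a pose out of reach is approached as far as the arm can. A call with a gripper value outside its range is refused whole. The fingers move at their own pace and stop on an object; "newtons" is the grip in N (left out, the last holds). Time passes only in rows, so rows that do not move let the fingers close, or fill a call up. It gives the time, the measured TCP pose, the force and the opening at its end, in the units of the state.
- sense(): the state, without advancing time (a new reading comes with each control period).
- capture(name): name is "scene" or "top"; returns a dict with "img" (384x512x3 uint8, red, green, blue), "fov_y" (degrees; the focal length in pixels is half the picture's height over the tangent of half this angle, whatever the lens; pixels are square), "cx", "cy" (the principal point, pixels), "world_from_camera" (4x4, takes a point from camera to world coordinates). Camera axes: x right, y down, z forward; pixel columns grow to the right and rows downward; lengths in m; the calibration is good to about 2 mm. A picture is of the moment at which its call begins. There is no depth.
- sign_off(): hands the job in, once; it reports no verdict.
Trained networks look in the newest picture that a camera, given by its name, has taken for a name from the list of things; names that differ only in an ending like _2 or _b are one class to them, and where a whole thing is asked for, a point or a joint stands for the part that bears it (a point fixed in the world has none). Each returns a list of dicts, best first, with "conf" (0 to 1); they miss things now and then, are a little off and sometimes report something else, mostly with a low value. They report only what shows in the picture. A call takes as long as a camera call.
- outline_of(label, camera): "region" (384x512 bool, what is visible of it) and "bbox" ([left, top, width, height] in pixels, round what is visible of it).
The state is a dict: "time_s": time; "joints": joint angles; "dq": joint speeds; "effort": joint torques, N m; "position": TCP position; "eef_rot": TCP orientation; "ft_force": force on the tool from outside, world axes, zero at the start; "torque": the same for the moment, N m; "width": opening from 0.0 (shut) to 1.0 (fully open).
Only numpy, scipy, OpenCV 4.12 (cv2) and the standard library are available. Lean on these libraries where they do the work, as an engineer would, in place of code of your own. Each camera call takes 0.05 s, during which the arm holds its last target.

### The job

Count out two grinding balls on the small white rocking board: tip its pocket end fully down so that the steel balls roll along the lanes and one drops into each of the two pockets, then tip the board fully back so that the spare ball rolls home into the channel. Leave it tipped back, with a ball in each pocket and the spare at rest in the channel.

Things in the scene. Friction and masses are not known exactly. Their poses are not given: they have to be found in the camera images.
- counting_board: White plastic walled board (tray 158 x 60 mm) rocking like a seesaw on a fixed stand. Origin: its middle, on the hinge axis, 55 mm above the worktop; y: hinge axis, level; x: from channel end (near the robot) to pocket end; z: up from the board. Floor at z = 6 mm, rims at 25 mm. Rocks 0.22 rad either way from level to firm stops; starts channel end down; friction (0.2 N m) keeps it where it is left.
- pocket_tab (a point): middle of the top of the flat ridged thumb tab beyond the pocket end (far from the robot), at board x = 97, z = 6 mm; tab 37 mm long, 44 mm wide. Pressing it down with 2 to 4 N tips the pocket end down; about 82 mm above the worktop when up, 40 mm when down. Pockets: two round, 23 mm wide, 7 mm deep, at board x = 63, y = -14 and +14 mm, one at the end of each lane.
- channel_tab (a point): the same on the tab at the channel end (near the robot), at board x = -97, z = 6 mm; starts down (40 mm above the worktop), rises to 82 mm. The channel is the open stretch from the end wall at board x = -75 mm to the lane divider at x = -48 mm. The stand's two cheeks beside the board's middle are 64 mm high.
- ball_1: bright steel grinding ball, 20 mm across, about 33 g, rolls freely; origin at its centre. The three balls are alike and start in the channel of the counting board, this one at the -y lane.
- ball_2: bright steel grinding ball, 20 mm across, about 33 g, rolls freely; origin at its centre. The three balls are alike and start in the channel of the counting board, this one at the +y lane.
- ball_3: bright steel grinding ball, 20 mm across, about 33 g, rolls freely; origin at its centre. The three balls are alike and start in the channel of the counting board, this one just inside the +y lane behind another ball. Balls roll the board's length in under 1 s.

How it is judged (in metres and radians):
On the way:
1. with the pocket end tipped down, a ball lies in each pocket (angle between counting_board's own x axis and vertical above 1.67 rad and ((x of ball_1 in the frame of counting_board between 0.053 and 0.073 m and y of ball_1 in the frame of counting_board between -0.024 and -0.004 m and z of ball_1 in the frame of counting_board between 0.004 and 0.0125 m) or (x of ball_2 in the frame of counting_board between 0.053 and 0.073 m and y of ball_2 in the frame of counting_board between -0.024 and -0.004 m and z of ball_2 in the frame of counting_board between 0.004 and 0.0125 m) or (x of ball_3 in the frame of counting_board between 0.053 and 0.073 m and y of ball_3 in the frame of counting_board between -0.024 and -0.004 m and z of ball_3 in the frame of counting_board between 0.004 and 0.0125 m)) and ((x of ball_1 in the frame of counting_board between 0.053 and 0.073 m and y of ball_1 in the frame of counting_board between 0.004 and 0.024 m and z of ball_1 in the frame of counting_board between 0.004 and 0.0125 m) or (x of ball_2 in the frame of counting_board between 0.053 and 0.073 m and y of ball_2 in the frame of counting_board between 0.004 and 0.024 m and z of ball_2 in the frame of counting_board between 0.004 and 0.0125 m) or (x of ball_3 in the frame of counting_board between 0.053 and 0.073 m and y of ball_3 in the frame of counting_board between 0.004 and 0.024 m and z of ball_3 in the frame of counting_board between 0.004 and 0.0125 m))), for 0.1 s.
At the end, for the whole second after the job is handed in: The board is tipped back with its channel end down by at least 0.12 rad (full stop 0.22), one ball sits down in each of the two pockets (within 10 mm of its middle, sunk at least 3.5 mm below the lane floor), the third ball lies in the channel (its centre within 30 mm of the end wall), all at rest (angle between counting_board's own x axis and vertical below 1.45 rad and ((x of ball_1 in the frame of counting_board between 0.053 and 0.073 m and y of ball_1 in the frame of counting_board between -0.024 and -0.004 m and z of ball_1 in the frame of counting_board between 0.004 and 0.0125 m) or (x of ball_2 in the frame of counting_board between 0.053 and 0.073 m and y of ball_2 in the frame of counting_board between -0.024 and -0.004 m and z of ball_2 in the frame of counting_board between 0.004 and 0.0125 m) or (x of ball_3 in the frame of counting_board between 0.053 and 0.073 m and y of ball_3 in the frame of counting_board between -0.024 and -0.004 m and z of ball_3 in the frame of counting_board between 0.004 and 0.0125 m)) and ((x of ball_1 in the frame of counting_board between 0.053 and 0.073 m and y of ball_1 in the frame of counting_board between 0.004 and 0.024 m and z of ball_1 in the frame of counting_board between 0.004 and 0.0125 m) or (x of ball_2 in the frame of counting_board between 0.053 and 0.073 m and y of ball_2 in the frame of counting_board between 0.004 and 0.024 m and z of ball_2 in the frame of counting_board between 0.004 and 0.0125 m) or (x of ball_3 in the frame of counting_board between 0.053 and 0.073 m and y of ball_3 in the frame of counting_board between 0.004 and 0.024 m and z of ball_3 in the frame of counting_board between 0.004 and 0.0125 m)) and ((x of ball_1 in the frame of counting_board between -0.08 and -0.045 m and y of ball_1 in the frame of counting_board between -0.03 and 0.03 m and z of ball_1 in the frame of counting_board between 0.01 and 0.024 m) or (x of ball_2 in the frame of counting_board between -0.08 and -0.045 m and y of ball_2 in the frame of counting_board between -0.03 and 0.03 m and z of ball_2 in the frame of counting_board between 0.01 and 0.024 m) or (x of ball_3 in the frame of counting_board between -0.08 and -0.045 m and y of ball_3 in the frame of counting_board between -0.03 and 0.03 m and z of ball_3 in the frame of counting_board between 0.01 and 0.024 m)) and linear speed of each of ball_1, ball_2, ball_3 below 0.03 m/s); the robot touches nothing.
It also fails if it takes over 40 s, if anything falls off the work surface, if the arm or the gripper's body presses on something with over 40 N, if the wrist force passes 120 N, or if a joint passes its speed limit or range.

## Working session

There is one attempt and no reset: what is moved stays moved. The work goes in short steps, Python scripts to look and compute and a tool call to move; the robot and the scene stay as the last step left them, time stands still between calls to the robot, and variables do not carry over. Pictures are saved under pics/ and viewed, and the job is handed in when it is done.

Besides the shell and the picture viewer there is one more tool, called after ">>>" by a JSON object that holds its "api" and its "payload", one argument or row to a line. carry_out: Moves the arm, as the interface text tells. Its arguments: {"type":"object","properties":{"series":{"type":"array","items":{"type":"number"}},"newtons":{"type":"number"}},"required":["series"]}

```bash
mkdir -p pics; ls
python3 - <<'E'
from station import *
import cv2,numpy as np
s=sense();print(s['time_s'],s['position'],s['eef_rot'],s['width'],s['ft_force'])
for n in['scene','top']:
    c=capture(n);print(n,c['fov_y'],c['cx'],c['cy'],np.array(c['world_from_camera']).round(4).tolist())
    cv2.imwrite(f'pics/{n}0.png',c['img'][:,:,::-1])
    for l in ['counting_board','ball_1','pocket_tab','channel_tab']:
        for r in outline_of(l,n)[:4]:
            ys,xs=np.nonzero(r['region']);print(l,round(r['conf'],2),r['bbox'],xs.mean().round(1),ys.mean().round(1))
E
```

```text
pics
0.0 [0.26770373 0.59168678 0.21364847] [[-5.93274554e-04  4.12142554e-01  9.11119182e-01]
 [-1.65593369e-03  9.11117688e-01 -4.12142957e-01]
 [-9.99998453e-01 -1.75326688e-03  1.41937803e-04]] 1.002938273416523 [ 0.46984088  0.35634252 -1.04141652]
scene 55.00212272796456 257.609884109894 184.52456011174974 [[0.6502, -0.5741, 0.4977, 0.1342], [-0.7596, -0.5054, 0.4093, -0.1498], [0.0165, -0.6442, -0.7647, 0.7556], [0.0, 0.0, 0.0, 1.0]]
counting_board 0.63 [212.8, 158.2, 55.1, 85.8] 240.1 200.6
ball_1 0.62 [233.1, 218.0, 7.8, 5.6] 235.8 222.1
ball_1 0.46 [221.2, 214.3, 8.0, 8.9] 224.8 218.6
pocket_tab 0.94 [212.2, 159.4, 57.0, 85.5] 240.6 200.1
pocket_tab 0.59 [225.3, 208.8, 8.9, 11.1] 228.2 211.2
channel_tab 0.82 [216.3, 156.9, 50.9, 87.2] 241.2 199.3
top 42.837508357719045 247.9906482510023 188.74630542797993 [[0.0044, -0.9996, 0.0274, 0.525], [-0.9996, -0.0052, -0.0287, 0.2165], [0.0288, -0.0272, -0.9992, 0.938], [0.0, 0.0, 0.0, 1.0]]
counting_board 0.88 [197.7, 135.1, 61.3, 125.1] 227.7 196.4
ball_1 0.64 [228.0, 218.8, 8.6, 13.4] 229.8 227.2
ball_1 0.6 [242.8, 227.2, 12.7, 14.1] 247.9 232.3
pocket_tab 0.59 [195.0, 137.3, 62.7, 125.7] 227.4 195.8
channel_tab 0.85 [198.5, 134.1, 58.7, 125.0] 227.3 195.1
```

Run:
```python
import cv2
a=cv2.imread('pics/top0.png')[110:290,140:320]
cv2.imwrite('pics/t0z.png',cv2.resize(a,None,fx=3.3,fy=3.3,interpolation=2))
```

```text
(no output)
```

View pics/top0.png

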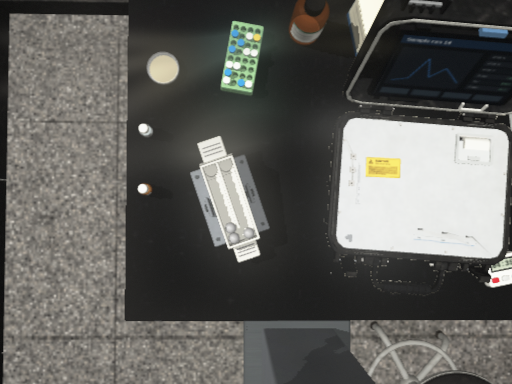

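View pics/scene0.png

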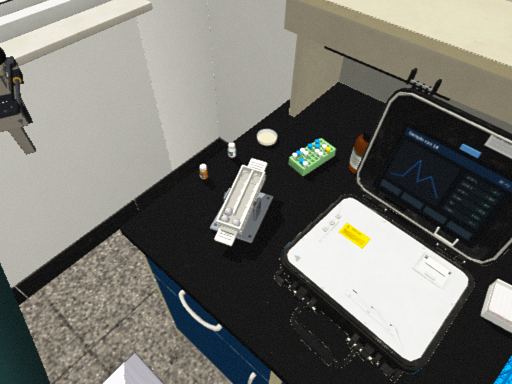

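```bash
sleep 1
```

```text
(no output)
```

View pics/t0z.png

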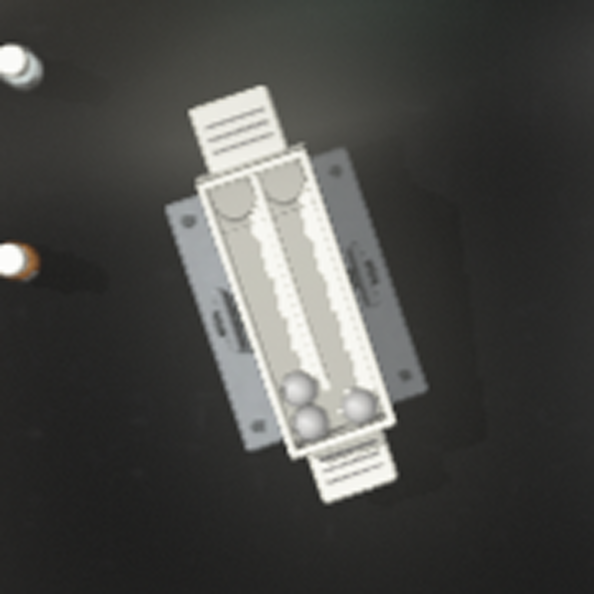

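```bash
cat > h.py <<'E'
import numpy as np
def ray(c,u,v,z):
    f=c['img'].shape[0]/2/np.tan(np.radians(c['fov_y']/2));T=np.array(c['world_from_camera'])
    d=T[:3,:3]@[(u-c['cx'])/f,(v-c['cy'])/f,1];o=T[:3,3]
    return o+d*(z-o[2])/d[2]
E
python3 - <<'E'
from station import *;from h import *
import cv2
c=capture('top');Z=lambda u,v,z:ray(c,140+u/3.3-.35,110+v/3.3-.35,z)
p=Z(227.5,97.5,.086);q=Z(360.5,490,.0356)
print(p,q,np.linalg.norm(p-q))
d=(p-q)[:2];yaw=np.arctan2(d[1],d[0]);m=(p+q)/2
e=np.array([np.cos(yaw),np.sin(yaw)])
# board-frame offset: z=6mm tilts point by -sin(.22)*6mm along e
o=m[:2]+e*.006*np.sin(.22)
P=lambda bx,bz,t:np.r_[o+e*(bx*np.cos(t)-bz*np.sin(t)),.055+bx*np.sin(t)+bz*np.cos(t)]
print('yaw',np.degrees(yaw),'o',o)
for n,bx in(('pocket',.097),('chan',-.097)):
    for t in(.22,0,-.22):print(n,t,P(bx,.006,t).round(4))
for u,v in((200,182),(303,148),(394,423),(292,457)):print(Z(u,v,.055+(.025*.976)+(.017 if v<300 else -.017)))
s=sense();R=np.array(s['eef_rot']);a=np.degrees(np.arctan2(R[1,1],R[0,1]));print('turn',np.radians(np.degrees(yaw)+90-a),s['position'])
E
```

```text
[0.63435    0.26110224 0.086     ] [0.4221135  0.18834731 0.0356    ] 0.22995167500982328
yaw 18.921775286657045 o [0.52947037 0.22514938]
pocket 0.22 [0.6178 0.2554 0.082 ]
pocket 0 [0.6212 0.2566 0.061 ]
pocket -0.22 [0.6203 0.2563 0.0397]
chan 0.22 [0.4387 0.194  0.0397]
chan 0 [0.4377 0.1937 0.061 ]
chan -0.22 [0.4412 0.1949 0.082 ]
[0.58876336 0.27455669 0.0964    ]
[0.60689554 0.22105167 0.0964    ]
[0.46133751 0.17119654 0.0624    ]
[0.44288807 0.22627686 0.0624    ]
turn 0.7551602065834911 [0.26793431 0.59218915 0.21456411]
```

>>> {"api": "carry_out", "payload": {
  "series": [0,22,-21,0,0.047,0,22,-21,0,0.047,0,22,-21,0,0.047,0,22,-21,0,0.047,0,22,-21,0,0.047,0,22,-21,0,0.047,0,22,-21,0,0.047,0,22,-21,0,0.047],
  "newtons": 20
}}

```text
time_s: 1.22
position: [0.4449, 0.4231, 0.2148]
eef_rot: [[0.0, 0.047, 0.999], [0.0, 0.999, -0.047], [-1.0, 0.0, 0.0]]
ft_force: [0.2, 0.5, 0.6]
width: 0.44
```

>>> {"api": "carry_out", "payload": {
  "series": [0,22,-21,0,0.047,0,22,-21,0,0.047,0,22,-21,0,0.047,0,22,-21,0,0.047,0,22,-21,0,0.047,0,22,-21,0,0.047,0,22,-21,0,0.047,0,22,-21,0,0.047]
}}

```text
time_s: 1.88
position: [0.6209, 0.2551, 0.2147]
eef_rot: [[0.0, -0.324, 0.946], [0.0, 0.946, 0.324], [-1.0, 0.0, 0.0]]
ft_force: [1.7, -0.0, 0.1]
width: 0.001
```

>>> {"api": "carry_out", "payload": {
  "series": [0,0,1,-15,0,0,0,0,-15,0,0,0,0,-15,0,0,0,0,-15,0,0,0,0,-15,0,0,0,0,-15,0,0,0,0,-15,0,0,0,0,-12,0]
}}

```text
time_s: 2.55
position: [0.6196, 0.257, 0.0964]
eef_rot: [[-0.001, -0.321, 0.947], [-0.0, 0.947, 0.321], [-1.0, -0.0, -0.001]]
ft_force: [-0.4, 0.1, -0.1]
width: 0.002
```

```bash
cat > look.py <<'E'
import sys,cv2
from station import *
n=sys.argv[1]
a=capture('top')['img'][110:290,140:320,::-1];b=capture('scene')['img'][130:270,170:310,::-1]
a=cv2.resize(a,(400,400),interpolation=2);b=cv2.resize(b,(400,400),interpolation=2)
cv2.imwrite(f'pics/{n}.png',cv2.hconcat([a,b]))
s=sense();print(s['time_s'],s['position'],s['ft_force'])
E
python3 look.py p1
```

```text
2.65 [0.61848608 0.2565813  0.09523799] [ 0.29513241  0.19772762 -0.1670785 ]
```

View pics/p1.png

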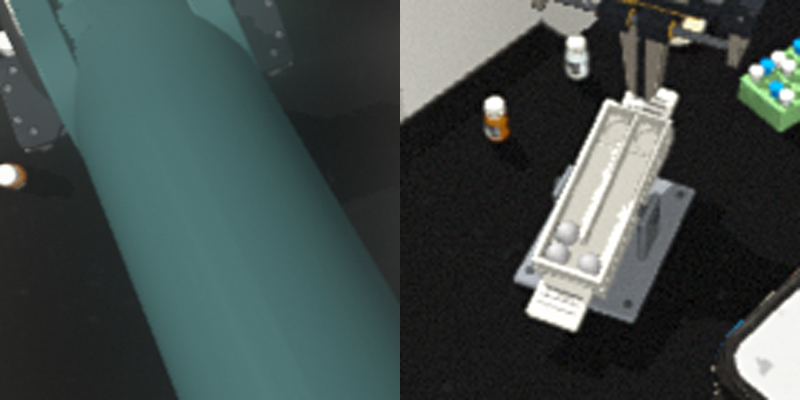

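>>> {"api": "carry_out", "payload": {
  "series": [0,1,0,-8,0,0,0,0,-8,0,0,0,0,-8,0,0,0,0,-7,0,0,0,0,-7,0,0,0,0,-6,0,0,0,0,-5,0,0,0,0,-3,0]
}}

```text
time_s: 3.32
position: [0.621, 0.2573, 0.045]
eef_rot: [[0.0, -0.321, 0.947], [0.0, 0.947, 0.321], [-1.0, 0.0, 0.0]]
ft_force: [1.9, 0.8, 2.7]
width: 0.006
```

```bash
python3 look.py p2
```

```text
3.4167 [0.6201945  0.25695354 0.04470577] [ 0.24567759 -0.42495713  0.3050832 ]
```

View pics/p2.png

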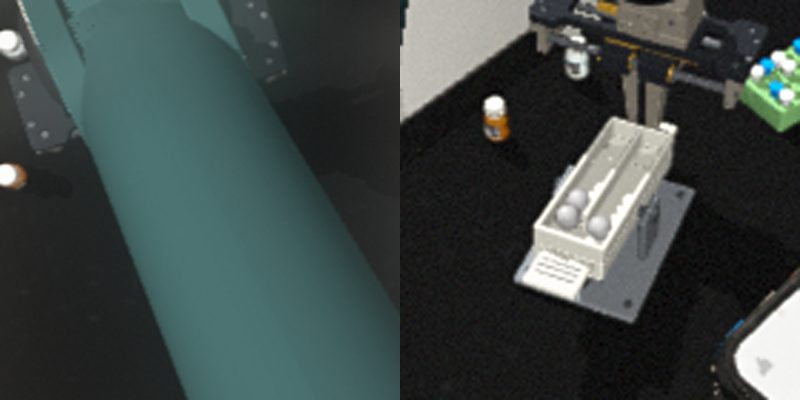

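>>> {"api": "carry_out", "payload": {
  "series": [0,0,0,-2,0,0,0,0,-2,0,0,0,0,-1,0,0,0,0,0,0,0,0,0,0,0,0,0,0,0,0,0,0,0,0,0,0,0,0,0,0]
}}

```text
time_s: 4.08
position: [0.62, 0.2569, 0.0416]
eef_rot: [[-0.002, -0.321, 0.947], [-0.001, 0.947, 0.321], [-1.0, -0.0, -0.002]]
ft_force: [-2.3, -1.2, 9.8]
width: 0.005
```

```bash
python3 look.py p3
```

```text
4.1833 [0.61999041 0.25687412 0.04155236] [-2.89483919 -1.05214794 10.73347058]
```

View pics/p3.png

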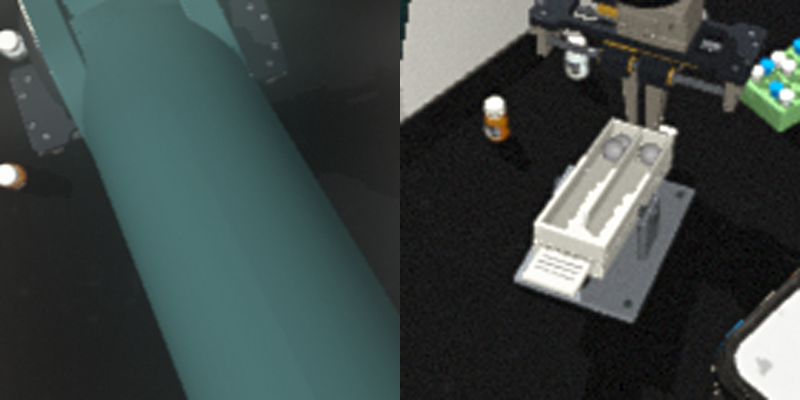

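```bash
cat > zoom.py <<'E'
import sys,cv2
from station import *
a=capture('scene')['img'][158:238,205:285,::-1]
cv2.imwrite(f'pics/{sys.argv[1]}.png',cv2.resize(a,(560,560),interpolation=2))
E
python3 zoom.py z3
```

```text
(no output)
```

View pics/z3.png

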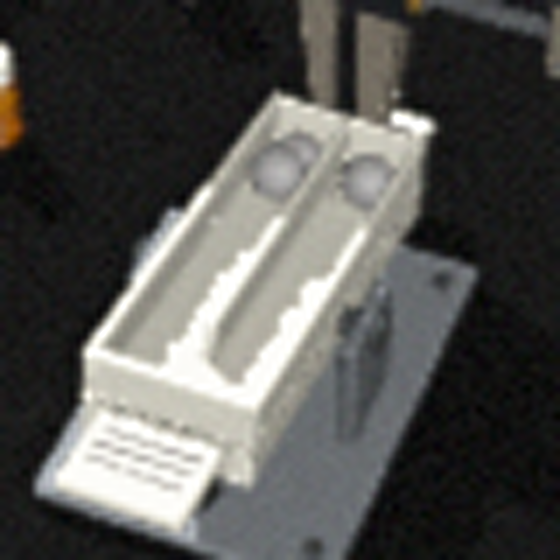

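```bash
cat > proj.py <<'E'
import numpy as np,cv2,sys
from station import *
t=float(sys.argv[1]);c=capture('scene');yaw=np.radians(18.92);o=np.r_[.5295,.2251,.055]
ex=np.r_[np.cos(yaw)*np.cos(t),np.sin(yaw)*np.cos(t),np.sin(t)];ey=np.r_[-np.sin(yaw),np.cos(yaw),0];ez=np.cross(ex,ey)
T=np.linalg.inv(np.array(c['world_from_camera']));f=192/np.tan(np.radians(c['fov_y']/2))
im=cv2.resize(c['img'][158:238,205:285,::-1],(560,560),interpolation=2)
third=[.0455,.014,.016] if t<0 else [-.065,.014,.016]
for p,col in(([.063,-.014,.009],(0,0,255)),([.063,.014,.009],(0,255,0)),(third,(255,0,0)),([-.079,.03,.025],(0,200,200)),([-.079,-.03,.025],(0,200,200)),([.079,.03,.025],(0,200,200)),([.079,-.03,.025],(0,200,200))):
    w=o+ex*p[0]+ey*p[1]+ez*p[2];q=T@np.r_[w,1]
    u=(f*q[0]/q[2]+c['cx']-205+.5)*7;v=(f*q[1]/q[2]+c['cy']-158+.5)*7
    cv2.circle(im,(int(u),int(v)),int(.01*f/q[2]*7) if p[2]<.02 else 4,col,1)
cv2.imwrite(f'pics/{sys.argv[2]}.png',im)
E
python3 proj.py -.22 q3
```

```text
(no output)
```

View pics/q3.png

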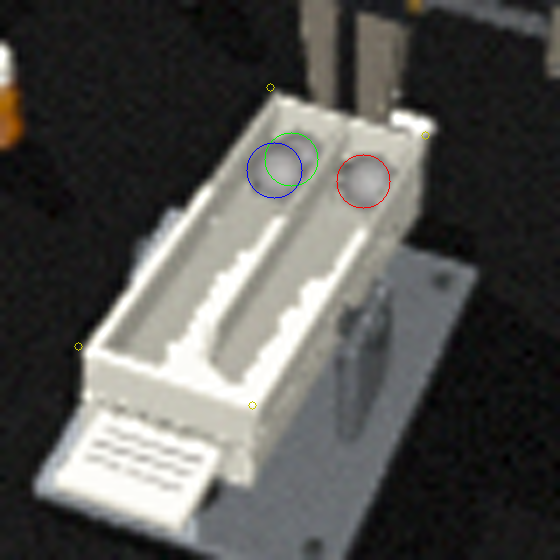

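>>> {"api": "carry_out", "payload": {
  "series": [0,0,0,8,0,0,0,0,15,0,0,0,0,15,0,0,0,0,15,0,0,0,0,15,0,0,0,0,15,0,0,0,0,15,0,0,-2,-1,8,0]
}}

```text
time_s: 4.95
position: [0.6198, 0.2566, 0.1493]
eef_rot: [[0.003, -0.321, 0.947], [0.001, 0.947, 0.321], [-1.0, 0.0, 0.003]]
ft_force: [0.2, 0.2, 0.1]
width: 0.005
```

>>> {"api": "carry_out", "payload": {
  "series": [0,-15,-5,0,0,0,-25,-9,0,0,0,-28,-10,0,0,0,-28,-10,0,0,0,-28,-9,0,0,0,-28,-9,0,0,0,-20,-7,0,0,0,-9,-4,0,0]
}}

```text
time_s: 5.62
position: [0.4348, 0.1921, 0.1467]
eef_rot: [[-0.002, -0.322, 0.947], [-0.001, 0.947, 0.322], [-1.0, -0.0, -0.002]]
ft_force: [-0.1, -0.2, 1.1]
width: 0.004
```

```bash
python3 look.py p4
```

```text
5.7167 [0.43706034 0.19271846 0.14706035] [ 0.28855169  0.1806371  -0.45486177]
```

View pics/p4.png

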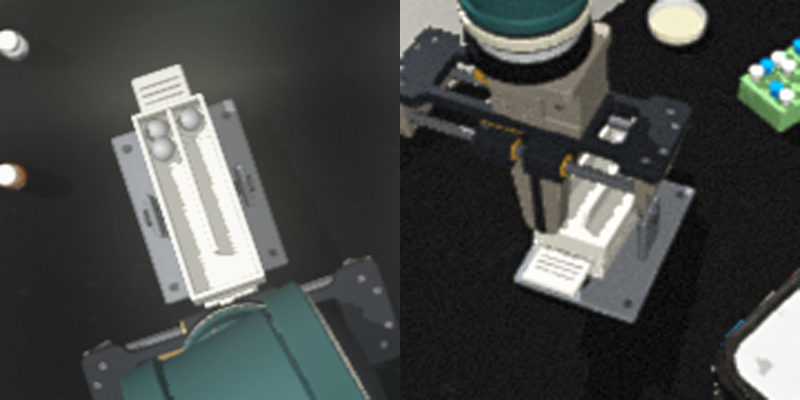

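>>> {"api": "carry_out", "payload": {
  "series": [0,0,1,-8,0,0,0,0,-8,0,0,0,0,-8,0,0,0,0,-8,0,0,0,0,-8,0,0,0,0,-8,0,0,0,0,-5,0,0,0,0,-4,0]
}}

```text
time_s: 6.38
position: [0.4376, 0.1941, 0.0885]
eef_rot: [[-0.001, -0.321, 0.947], [-0.001, 0.947, 0.321], [-1.0, -0.0, -0.001]]
ft_force: [0.7, 0.0, -0.0]
width: 0.009
```

>>> {"api": "carry_out", "payload": {
  "series": [0,0,0,-5,0,0,0,0,-5,0,0,0,0,-5,0,0,0,0,-5,0,0,0,0,-5,0,0,0,0,-5,0,0,0,0,-5,0,0,0,0,-5,0]
}}

```text
time_s: 7.05
position: [0.4377, 0.1941, 0.0491]
eef_rot: [[-0.0, -0.321, 0.947], [-0.0, 0.947, 0.321], [-1.0, -0.0, -0.0]]
ft_force: [-1.4, 0.2, 2.9]
width: 0.007
```

```bash
python3 look.py p5
```

```text
7.15 [0.43798381 0.19423389 0.04880174] [ 1.17846961 -0.76722033 -0.31740353]
```

View pics/p5.png

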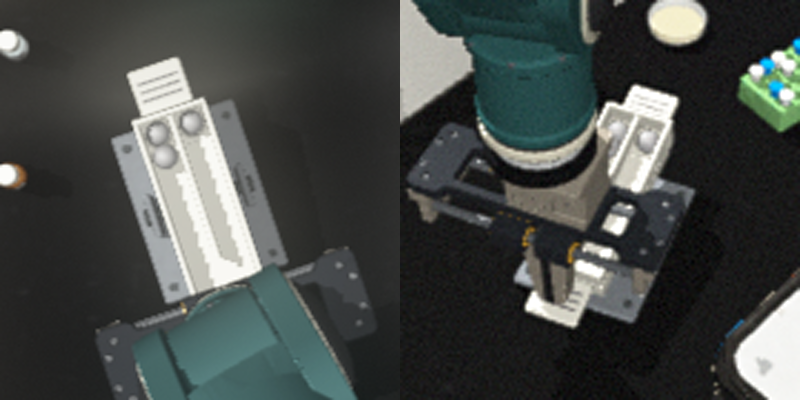

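The spare has started to roll back from (163,157); the two pocketed balls are staying put. I'll press on to the stop.

>>> {"api": "carry_out", "payload": {
  "series": [0,0,0,-3,0,0,0,0,-2,0,0,0,0,-2,0,0,0,0,-1,0,0,0,0,-1,0,0,0,0,0,0,0,0,0,0,0,0,0,0,0,0]
}}

```text
time_s: 7.82
position: [0.4391, 0.1947, 0.0419]
eef_rot: [[0.002, -0.321, 0.947], [0.001, 0.947, 0.321], [-1.0, 0.0, 0.002]]
ft_force: [-2.4, -1.5, 13.0]
width: 0.01
```

>>> {"api": "carry_out", "payload": {
  "series": [0,0,0,5,0,0,0,0,15,0,0,0,0,20,0,0,0,0,20,0,0,0,0,20,0,0,0,0,20,0,0,0,0,20,0,0,0,0,10,0]
}}

```text
time_s: 8.48
position: [0.4387, 0.1947, 0.1727]
eef_rot: [[0.003, -0.321, 0.947], [0.001, 0.947, 0.321], [-1.0, 0.0, 0.003]]
ft_force: [0.7, 1.1, -0.8]
width: 0.006
```

>>> {"api": "carry_out", "payload": {
  "series": [0,-10,15,5,0,0,-10,25,5,0,0,0,25,5,0,0,0,25,5,0,0,0,25,0,0,0,0,25,0,0,0,0,20,0,0,0,0,10,0,0]
}}

```text
time_s: 9.15
position: [0.4169, 0.3668, 0.1899]
eef_rot: [[-0.001, -0.324, 0.946], [0.001, 0.946, 0.324], [-1.0, 0.001, -0.001]]
ft_force: [-0.5, -1.0, 1.3]
width: 0.003
```

```bash
python3 look.py p6; python3 proj.py .22 q6
```

```text
9.25 [0.41715413 0.36540751 0.18981584] [ 0.73844073 -0.08213251 -0.20141475]
```

View pics/p6.png

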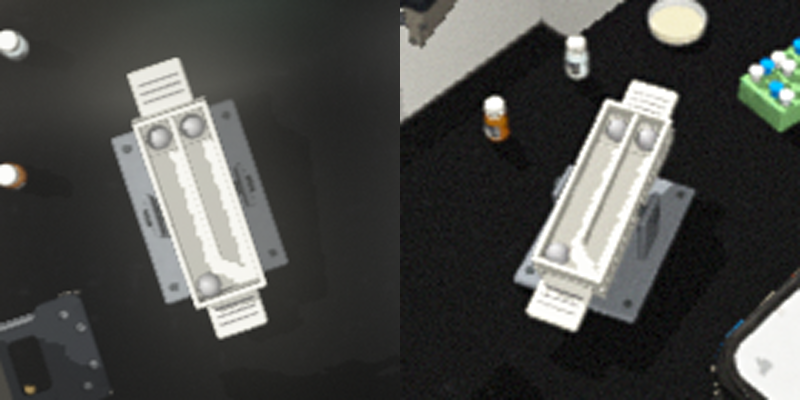

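View pics/q6.png

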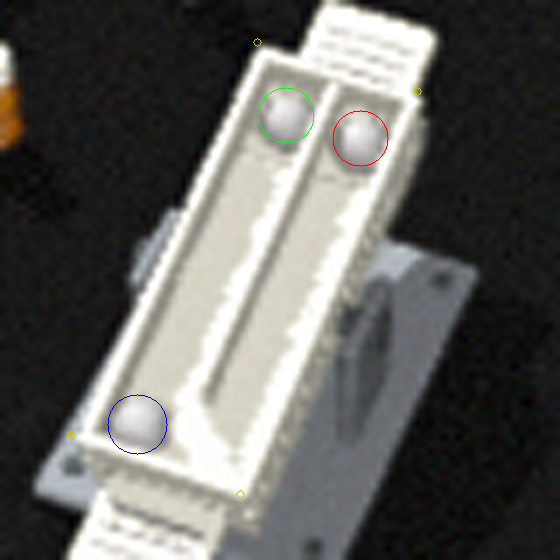

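>>> {"api": "carry_out", "payload": {
  "series": [0,0,0,0,0,0,0,0,0,0,0,0,0,0,0,0,0,0,0,0,0,0,0,0,0,0,0,0,0,0,0,0,0,0,0,0,0,0,0,0]
}}

```text
time_s: 9.97
position: [0.4179, 0.3642, 0.1906]
eef_rot: [[0.0, -0.321, 0.947], [0.0, 0.947, 0.321], [-1.0, 0.0, 0.0]]
ft_force: [-0.4, -0.3, 0.3]
width: 0.008
```

```bash
python3 proj.py .22 q7
python3 - <<'E'
import cv2,numpy as np
from station import *
d=cv2.absdiff(cv2.imread('pics/q6.png'),cv2.imread('pics/q7.png'));print(d.max(),d.mean())
sign_off()
E
```

```text
23 2.574733205782313
the job is handed in; nothing more can be done
```

The board is tipped back with a ball in each pocket and the spare in the channel. I handed it in at about 10 s; no verdict came back.

- **Pocket end down:** I pressed the pocket tab with the shut fingers until it met the stop, at about 10 N. Both cameras then showed a ball in each pocket and the spare behind the ball in the +y pocket. The projected pocket positions matched to within about one picture pixel.
- **Tipped back:** I pressed the channel tab down to its stop, at about 13 N, and the spare rolled home. Then I moved the gripper well clear of the board.
- **Last checks:** Projected onto the scene picture, the two pocket positions and the channel position all fell on the balls with the board at full tilt. A second picture about 0.7 s later differed only slightly (mean 2.6, at most 23 of 255). I took that as noise and the balls as at rest. The wrist force was about zero.
- **Failures:** No check failed or disagreed. The camera view doesn't directly measure how deep the balls sit, so that rests on the projection match and on their staying put during the tip back.

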